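# Let the sandwich press down on its appliance lift

## Robot

A 7-joint arm with a two-finger parallel gripper is mounted at the origin on the work surface. World frame = base frame: x ahead of the robot, y to its left, z up, the work surface at z = 0. Lengths are in mm, angles in rad, forces in N, time in s.
With the tool pointing down it reaches from about 400 to 900 mm from the base axis. Payload 5.6 kg.
Tool frame: the origin (TCP) lies midway between the tips of the shut fingers; the grasp point (between the pads) lies 19 mm behind it; x points along the fingers, y is the direction in which the jaws open and shut, and the axes are right-handed (so a half turn about x gives the same grasp; the last joint's range is limited). The gripper opens to 92 mm and grips with 3 to 60 N. Pads are 20 mm wide; open, the fingers measure 128 mm over their backs; the gripper's body (75 mm by 189 mm) begins 69 mm behind the grasp point.
Start: joints at [1.12, 0.468, -0.012, 1.603, 0.006, 1.071, -0.056], TCP at [257.745, -596.722, 214.592] pointing down, gripper open.
Joint ranges: [-2.53, 2.53], [-0.31, 2.02], [-1.57, 1.55], [0.28, 2.44], [-1.29, 4.43], [0.15, 1.84], [-2.92, 2.92]. Speed limits (rad/s): [2.57, 2.57, 3.14, 3.14, 3.14, 3.14, 3.14].

## Interface

Orientations are given as a rotation vector (axis times angle).
In Python, from cell import robot, grip, kin, viewer gives the robot as it stands. Calls block until the motion is done:
- robot.movep(position, orientation): joint-space move of the TCP to a pose.
- robot.servo_line(position, feed=150, rotation=None): straight line of the TCP; rotation=None keeps the orientation; feed is the mean speed in mm/s.
- robot.goto_joints(angles): joint-space move.
- grip(opening, newtons=None): opening from 0.0 (shut) to 1.0 (fully open); newtons is the grip in N (None keeps the last); returns when the fingers have stopped.
- robot.hold(seconds).
- kin.ik(position, orientation): joint angles nearest the present ones, or None.
- robot.observe(): the state.
- viewer.read_camera(name): name is "scene" or "top" or "wrist"; returns the picture (384x512x3 uint8, red, green, blue); there is no depth.
- viewer.camera_info(name): a dict with "camera_matrix" (3x3 intrinsics, pixels), "R" (3x3) and "t" (3): a world point X has camera coordinates R X + t. Camera axes: x right, y down, z forward; pixel columns grow to the right and rows downward; lengths in mm; the calibration is good to about 2 mm. The wrist camera is an equidistant fisheye: a pixel r from the principal point sees the ray r / f radians off the axis. A picture is of the moment at which its call begins: read the wrist's pose just before it. camera_info takes no time and is no camera call; for the wrist camera it gives the pose at the moment of the call.
A pose or a line that the arm cannot do raises robot.IKError and nothing moves.
- robot.job_done(): hands the job in, once; it reports no verdict.
Trained networks look in the newest picture that a camera, given by its name, has taken for a name from the list of things; names that differ only in an ending like _2 or _b are one class to them, and where a whole thing is asked for, a point or a joint stands for the part that bears it (a point fixed in the world has none). Each returns a list of dicts, best first, with "confidence" (0 to 1); they miss things now and then, are a little off and sometimes report something else, mostly with a low value. They report only what shows in the picture. A call takes as long as a camera call.
- viewer.silhouettes(name, camera): "mask" (384x512 bool, what is visible of it).
- viewer.pinpoint(name, camera): "at" ([x, y, z] in mm, in the coordinates of the camera as it stood for that picture, good to about 4 mm: a listed point, or the origin of a listed thing).
The state is a dict: "t": time; "joints": joint angles; "joint_velocities": joint speeds; "joint_torque": joint torques, N m; "tcp_pos": TCP position; "tcp_rot": TCP orientation; "contact_force": force on the tool from outside, world axes, zero at the start; "wrist_torque": the same for the moment, N m; "grip_width": opening from 0.0 (shut) to 1.0 (fully open).
Only numpy, scipy, OpenCV 4.12 (cv2) and the standard library are available. Lean on these libraries where they do the work, as an engineer would, in place of code of your own. Each camera call takes 0.05 s, during which the arm holds its last target.

## Task

The sandwich press stands wound up on its hand-cranked lift, held by the ratchet. Flick the red pawl lever right over to its release side, take the weight on the crank and wind up a little until the pawl springs out of the wheel, then ease the tray down with the crank until it has settled on its rubber buffers and the weight has left the crank, and let go. Leave the lever in release, never let the tray run or drop, never drive it hard into the buffers or force the lever, and leave the other things on the ledge alone.

Things in the scene. Friction and masses are not known exactly. Their poses are not given: they have to be found in the camera images.
- lift: Appliance lift. Steel base plate 270 x 400 mm (own frame: x -130..140, y -370..30 mm), white winch column 100 x 50 x 208 mm at its +y end, guide post at -y, between them the tray with a sandwich press. Origin on the ledge below the axle, in mid column. x points away from the robot (within 12 deg), y along the axle from press to crank. Wheel, pawl, lever, crank sit on the column's +y face.
- axle (a point): Point on the axle line, 135 mm above the ledge and 118 mm out (+y) from the lift's origin: centre of the circle on which the middle of the crank's handle runs. The crank turns about the lift's y axis.
- handle: Crank handle: black sleeve 25 mm thick, 95 mm long, spinning freely on its pin, along lift y. Origin at its middle, 75 mm from the axle; 50 mm from there to the crank arm. Starts on the robot's side of the axle, a little below it. Lowering takes it up, over the top and down the far side by 0.35 to 0.65 turn; winding up goes the other way. The load pulls it in the lowering direction with 4 to 9 N.
- drum (a joint): Angle of drum, brass ratchet wheel (72 mm, 16 teeth) and crank, rad; 0 at the start with the wheel resting on the pawl. Positive = lowering (top of the wheel moves away from the robot), 20 mm of tray per rad. With the lever in release the pawl springs out once the drum is wound up to about -0.03 to -0.10 rad (2 to 8 mm at the handle). A hard top stop comes at -0.25 rad.
- lever: Throw lever of the pawl: 60 mm long, red cross bar as its tip. Origin on its pin's line in mid column; the lever lies 46 mm further out (+y). It turns 0.70 rad between two end stops: hold (at the start, leaning towards the robot) and release (leaning away). It is stiff and stays where it is put: pushing the tip away takes 2 to 5 N, more tells that it is on its stop. The pawl hangs on it by a spring.
- lever_tip (a point): Centre of the lever's red cross bar, 16 mm thick, 26 mm long (along lift y), about 248 mm above the ledge. In the lift's frame x = 4 mm in hold and 45 mm in release, y = 46 mm. Free from above and from the robot's side.
- pawl_tip (a point): Tip of the blue pawl between lever and ratchet wheel. It stands about 165 mm above the ledge while seated in the wheel and 175 to 182 mm once sprung out. The teeth are undercut: while the wheel's load lies on the pawl it stays seated, even with the lever in release, until the crank takes the load.
- tray: Tray 270 x 270 mm with the chrome sandwich press fixed on it (2.1 to 3.2 kg, 94 mm high). Origin: centre of its underside, 112 mm up at the start. It lands on four rubber buffers set to any height from 36 to 66 mm above the ledge: not measured, to be felt. They give 14 N per mm together: the weight leaves the crank over 1.5 to 2.5 mm (5 to 9 mm at the handle); driving on loads them further. At rest the crank is free.
- coaster: Bystander: round bamboo coaster, 94 mm across, 9 mm thick, flat on the ledge under or near the crank. Origin at its underside.
- fork: Bystander: steel fork, 190 mm long, 5 mm thick, flat on the ledge beside the crank. Origin at its underside near its middle.
- plate: Bystander: round glass plate, 170 mm across, 16 mm high, on the robot's side of the tray. Origin at its underside.
- spatula: Bystander: orange plastic spatula, 270 mm long, flat on the ledge on the robot's side of the crank. Origin at its underside.
- butter: Bystander: closed ceramic butter dish, 110 x 180 mm, 79 mm high, on the ledge beyond the fork on the crank's side. Origin at its underside.
- mug: Bystander: white ceramic mug, 80 mm across, 92 mm high, on the ledge near the butter dish. Origin at its underside.

How it is judged (in metres and radians):
On the way, in this order (a step that is already met when the one before it is completed fails the run):
1. the pawl lever is thrown over to release (x of lever_tip in the frame of lift above 0.036 m), for 0.1 s.
2. the pawl has sprung out of the ratchet wheel (z of pawl_tip in the frame of lift above 0.174 m), for 0.1 s.
3. the tray has come down onto its buffers (contact force between tray and anything else above 12 N), for 0.2 s.
At the end, for the whole second after the job is handed in: The tray rests on its buffers with its weight (more than 12 N on them) and is still (under 10 mm/s), the lever stands in release (tip more than 36 mm out in the lift's x) and the pawl is out of the wheel (contact force between tray and anything else above 12 N and linear speed of tray below 0.01 m/s and x of lever_tip in the frame of lift above 0.036 m and z of pawl_tip in the frame of lift above 0.174 m); the robot touches nothing.
It fails at once if the tray runs or drops (faster than 0.12 m/s) (linear speed of tray above 0.12 m/s).
It fails at once if the tray is driven into its buffers with more than 50 N, its own weight included (contact force between tray and anything else above 50 N).
It fails at once if the lever is pushed with more than 40 N (contact force between lever and the fingers above 40 N).
It fails at once if a thing on the ledge is moved by more than 20 mm (distance of any of coaster, fork, plate, spatula, butter, mug from where it was at the start of the episode above 0.02 m).
It also fails if it takes over 69 s, if anything falls off the work surface, if the arm or the gripper's body presses on something with over 40 N, if the wrist force passes 120 N, or if a joint passes its speed limit or range.

## Working session

There is one attempt and no reset: what is moved stays moved. The work goes in short steps, each a Python script; the robot and the scene stay as the last script left them, time stands still between calls to the robot, and variables do not carry over. Pictures are saved under pics/ and viewed, and the job is handed in when it is done.

```bash
ls; mkdir -p pics
python3 - <<'E'
from cell import robot, grip, kin, viewer
import cv2, numpy as np
o=robot.observe(); print({k:np.round(v,3) for k,v in o.items()})
for c in ["scene","top","wrist"]:
    im=viewer.read_camera(c); cv2.imwrite(f"pics/{c}0.png",im[:,:,::-1])
    ci=viewer.camera_info(c); R=np.array(ci["R"]);t=np.array(ci["t"])
    print(c,np.round(-R.T@t),np.round(R,2).tolist())
    for n in ["lift","axle","handle","lever_tip","pawl_tip","tray","coaster","fork","plate","spatula","butter","mug"]:
        for d in viewer.pinpoint(n,c)[:2]:
            print(n,round(d["confidence"],2),np.round(R.T@(np.array(d["at"])-t)))
print(robot.observe()["t"])
E
```

```text
pics
{'t': np.float64(0.0), 'joints': array([ 1.12 ,  0.468, -0.012,  1.604,  0.006,  1.071, -0.056]), 'joint_velocities': array([-0.002, -0.001,  0.   , -0.002,  0.001,  0.   ,  0.001]), 'joint_torque': array([-1.0000e-03, -5.2057e+01, -1.3000e-02, -2.4375e+01, -5.7000e-02,
        1.7000e-02,  0.0000e+00]), 'tcp_pos': array([ 257.493, -596.247,  213.666]), 'tcp_rot': array([ 1.997,  0.415, -1.998]), 'contact_force': array([0.108, 0.341, 0.395]), 'wrist_torque': array([ 0.   ,  0.008, -0.025]), 'grip_width': np.float64(0.998)}
scene [1087.  606. 1141.] [[-0.69, 0.72, 0.02], [0.54, 0.54, -0.65], [-0.48, -0.44, -0.76]]
lift 0.64 [369.  -6.  -1.]
lift 0.56 [569. -88.  -0.]
axle 0.81 [546.  27. 128.]
axle 0.54 [368.  -9.  -1.]
handle 0.47 [477.  16. 133.]
lever_tip 0.59 [523. 131.   1.]
lever_tip 0.53 [561. -36. 255.]
pawl_tip 0.48 [556. -58. 163.]
coaster 0.86 [559.  25.   1.]
fork 0.73 [519. 129.   0.]
fork 0.24 [ 605. -270.  113.]
plate 0.59 [ 349. -298.   -0.]
spatula 0.63 [368.  -8.   0.]
butter 0.61 [542. 281.  -1.]
butter 0.48 [567. -88.  -1.]
mug 0.6 [470. 435.  -1.]
top [ 384.   39. 1509.] [[-0.01, -1.0, 0.01], [-1.0, 0.01, -0.06], [0.06, -0.01, -1.0]]
lift 0.77 [567. -85.  -3.]
handle 0.69 [479.  16. 131.]
lever_tip 0.41 [565. -40. 248.]
pawl_tip 0.55 [559. -56. 164.]
tray 0.94 [ 608. -269.  113.]
coaster 0.76 [565.  30.  -1.]
fork 0.65 [555. -53. 166.]
fork 0.58 [520. 134.   3.]
plate 0.71 [ 347. -297.   -3.]
spatula 0.57 [368.  -7.   1.]
butter 0.74 [481.  16. 131.]
butter 0.58 [543. 282.   1.]
mug 0.76 [474. 436.   1.]
wrist [ 327. -567.  383.] [[0.4, -0.92, -0.0], [-0.88, -0.38, 0.27], [-0.25, -0.11, -0.96]]
plate 0.78 [ 346. -297.    0.]
mug 0.63 [ 351. -298.    0.]
1.95
```

View pics/scene0.png

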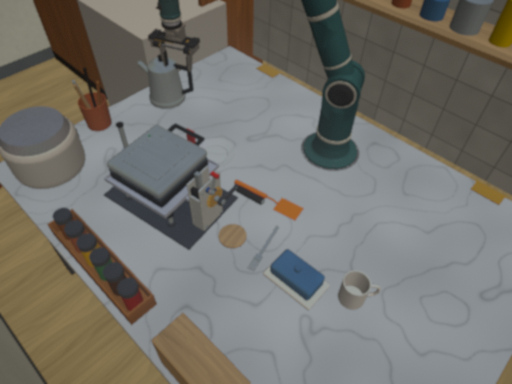

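View pics/top0.png

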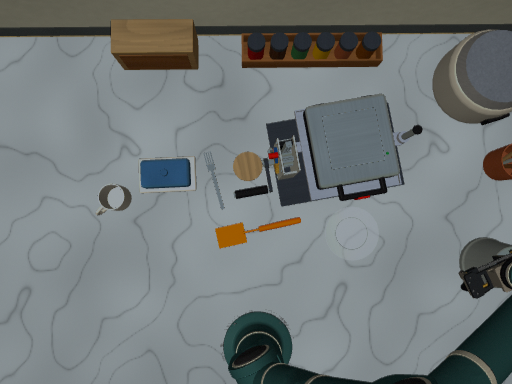

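```bash
cat > h.py <<'E'
from cell import robot, grip, kin, viewer
import cv2, numpy as np
from scipy.spatial.transform import Rotation as Ro
def rv(yaw,s=1):
    c,n=s*np.cos(yaw),s*np.sin(yaw)
    x=np.array([0,0,-1.]);y=np.array([c,n,0]);return Ro.from_matrix(np.c_[x,y,np.cross(x,y)]).as_rotvec()
def look(cam,name,names):
    ci=viewer.camera_info(cam);im=viewer.read_camera(cam)
    cv2.imwrite(f"pics/{name}.png",im[:,:,::-1]);R=np.array(ci["R"]);t=np.array(ci["t"]);out={}
    for n in names:
        out[n]=[(round(d["confidence"],2),np.round(R.T@(np.array(d["at"])-t),1)) for d in viewer.pinpoint(n,cam)[:2]]
        print(n,out[n])
    return out
E
python3 - <<'E'
from h import *
from scipy.spatial.transform import Rotation as Ro
p=robot.observe()["tcp_pos"]
print(Ro.from_rotvec(robot.observe()["tcp_rot"]).as_matrix().round(2))
for s in (1,-1): print(s,np.round(kin.ik([430,10,400],rv(.2,s)),2))
q=min((1,-1),key=lambda s:abs(kin.ik([430,10,400],rv(.2,s))[6]))
print(q)
robot.servo_line([p[0],p[1],400],feed=250)
robot.movep([420,10,400],rv(.2,q))
print(robot.observe()["t"],robot.observe()["joints"])
look("wrist","w1",["lift","axle","handle","lever_tip","pawl_tip","coaster","spatula","fork"])
E
```

```text
[[-0.    0.4  -0.92]
 [-0.   -0.92 -0.4 ]
 [-1.    0.    0.  ]]
1 [ 0.66 -0.03 -0.72  1.8  -0.02  1.37  0.14]Traceback (most recent call last):
  File "<stdin>", line 5, in <module>
    return _wrapfunc(a, 'round', decimals=decimals, out=out)
    return _wrapit(obj, method, *args, **kwds)
    result = getattr(arr, method)(*args, **kwds)
TypeError: unsupported operand type(s) for *: 'NoneType' and 'float'
```

Run:
```python
from h import *
p=robot.observe()["tcp_pos"]
robot.servo_line([p[0],p[1],400],feed=250)
robot.movep([470,-10,400],rv(.2))
print(robot.observe()["t"],robot.observe()["joints"].round(2))
look("wrist","w1",["lift","axle","handle","lever_tip","pawl_tip","coaster","spatula","fork"])
```

```text
5.075 [ 0.6   0.06 -0.67  1.73  0.04  1.37  0.12]
lift [(0.74, array([565.3, -88.6,  -4.2])), (0.67, array([594.7, -87.6, 188.5]))]
axle []
handle [(0.76, array([470.9,  15.9, 132.3]))]
lever_tip [(0.91, array([562.8, -47.2, 245.4]))]
pawl_tip [(0.65, array([554.5, -54.4, 168.7])), (0.61, array([568. , -87.3,  -3.1]))]
coaster [(0.96, array([562.8,  21.5,  -2.5]))]
spatula [(0.59, array([363.5,  -9.1,  -3. ]))]
fork [(0.64, array([ 5.168e+02,  1.291e+02, -5.000e-01]))]
```

View pics/w1.png

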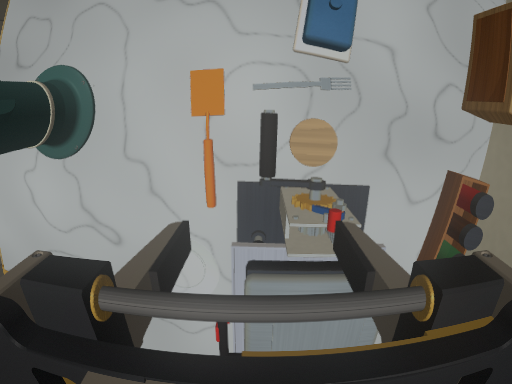

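```bash
cat >> h.py <<'E'
def ray(cam,u,v,z,ci=None):
    ci=ci or viewer.camera_info(cam);K=np.array(ci["camera_matrix"]);R=np.array(ci["R"]);t=np.array(ci["t"])
    a=np.array([(u-K[0,2])/K[0,0],(v-K[1,2])/K[1,1]])
    if cam=="wrist":
        r=np.hypot(*a);d=np.r_[np.sin(r)*a/max(r,1e-9),np.cos(r)]
    else: d=np.r_[a,1]
    d=R.T@d;c=-R.T@t;return c+d*(z-c[2])/d[2]
E
python3 - <<'E'
from h import *
def ang(a,b):d=b-a;return np.arctan2(d[1],d[0])
a,b=ray("wrist",239,181,5),ray("wrist",368,186,5);print(a,b,ang(a,b),np.linalg.norm(b-a))
a,b=ray("wrist",268,112,132),ray("wrist",268,177,132);print(a,b,ang(b,a)-np.pi/2,np.linalg.norm(b-a))
print(ray("wrist",334,220,256))
# top edges
im=cv2.imread("pics/top0.png");cv2.imwrite("pics/topz.png",cv2.resize(im[80:220,230:430],None,fx=4,fy=4,interpolation=2))
im=cv2.imread("pics/scene0.png");cv2.imwrite("pics/scenez.png",cv2.resize(im[110:260,90:290],None,fx=4,fy=4,interpolation=2))
E
```

```text
[438.37607643 -77.82585437   5.        ] [696.75693627 -34.95292243   5.        ] 0.1644310662843428 261.9136442053232
[464.04360954  64.02876692 132.        ] [483.76348505 -31.04591651 132.        ] 0.2045146919799148 97.09824364651124
[560.2185683  -37.96686774 256.        ]
```

View pics/topz.png

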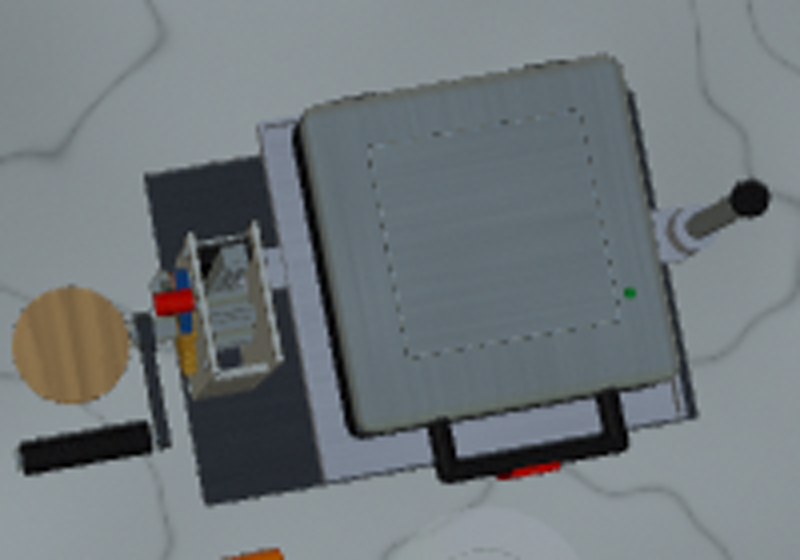

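View pics/scenez.png

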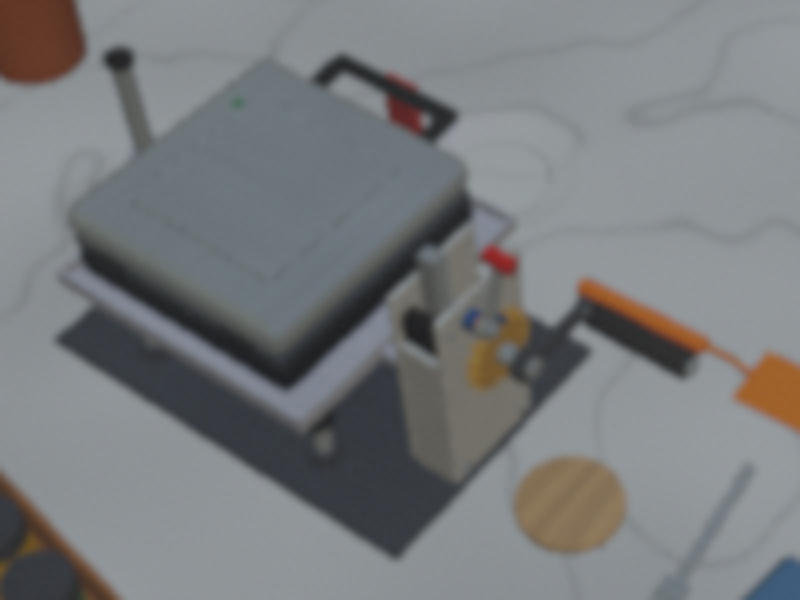

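```bash
cat >> h.py <<'E'
yaw=.18;L0=np.array([566.,-87.,0]);ex=np.array([np.cos(yaw),np.sin(yaw),0]);ey=np.array([-np.sin(yaw),np.cos(yaw),0]);ez=np.array([0,0,1.])
def W(x,y,z): return L0+x*ex+y*ey+z*ez
def lf(f): return np.array([f@ex,f@ey,f[2]])
E
python3 - <<'E'
from h import *
ci=viewer.camera_info("top")
a,b=[ray("top",230+u/4,80+v/4,5,ci) for u,v in((146,174),(205,503))];d=a-b;print(a,b,np.arctan2(d[1],d[0]),np.linalg.norm(d))
grip(0.0,20)
robot.movep(W(-38,46,300),rv(yaw))
robot.servo_line(W(-38,46,238),feed=100)
robot.hold(.2)
o=robot.observe();f0=o["contact_force"];print(o["t"],f0,o["tcp_pos"]-W(-38,46,238))
x=-38
while x<34:
    x+=3 if x<12 else 1.5
    robot.servo_line(W(x,46,238),feed=40)
    o=robot.observe();f=lf(o["contact_force"]-f0);print(x,round(o["t"],2),f.round(1),round((o["tcp_pos"]-L0)@ex,1))
    if f[0]<-9: break
look("wrist","w2",["lever_tip","pawl_tip"])
E
```

```text
[702.48132412 -36.83004523   5.        ] [438.34054813 -79.75714919   5.        ] 0.1611074987903085 267.6062140493243
8.3833 [ 0.56030121 -0.49409435 -0.2406161 ] [0.38060095 0.00672785 0.65354527]
-35 8.63 [0.1 1.2 0.1] -34.7
-32 8.88 [-0.3  0.2 -0. ] -31.8
-29 9.13 [-1.   0.7 -0. ] -28.8
-26 9.38 [-0.3  0.3 -0.4] -25.9
-23 9.63 [-0.2 -0.6  0. ] -22.9
-20 9.88 [-0.1  1.  -0. ] -19.8
-17 10.13 [-0.5  0.4 -0.5] -16.8
-14 10.38 [-2.7  0.3  1.6] -14.2
-11 10.63 [-3.1  0.8  2.1] -10.9
-8 10.88 [-1.7  0.3  1.5] -7.7
-5 11.13 [-1.1  0.1  1.3] -4.6
-2 11.38 [-0.9  1.   0.7] -1.6
1 11.63 [-2.1  1.4  2.1] 1.4
4 11.88 [-1.8 -0.3  1.8] 4.3
7 12.13 [-1.   0.   1.2] 7.4
10 12.38 [-1.8 -0.1  0.9] 10.3
13 12.63 [-1.7  0.2  2. ] 13.3
14.5 12.88 [-2.5 -1.3  0.9] 14.5
16.0 13.13 [-3.   0.3  0.1] 15.9
17.5 13.38 [-3.6 -1.4 -1.9] 17.5
19.0 13.63 [-2.7  0.2 -1. ] 18.9
20.5 13.88 [-3.4  0.5 -1.6] 20.5
22.0 14.13 [-3.4  0.6 -1.5] 22.1
23.5 14.38 [-3.4  1.3 -1. ] 23.6
25.0 14.63 [-3.7  0.8 -1.4] 25.0
26.5 14.88 [-8.5  1.6  0.6] 25.1
28.0 15.13 [-13.3   1.9   5.4] 25.2
lever_tip [(0.95, array([603.9, -35.8, 247.3]))]
pawl_tip [(0.84, array([556.6, -54.6, 167.8])), (0.65, array([5.173e+02, 1.307e+02, 5.000e-01]))]
```

```bash
sed -i 's/yaw=.18;/yaw=.168;/' h.py
python3 - <<'E'
from h import *
o=robot.observe();p=o["tcp_pos"]
robot.servo_line(p-12*ex,feed=80)
robot.servo_line(p-12*ex+60*ez,feed=200)
robot.movep(W(-75,122,240),rv(yaw))
grip(1.0)
print(robot.observe()["t"])
look("wrist","w3",["handle","lever_tip","pawl_tip"])
E
```

```text
18.025
handle [(0.93, array([471.3,  15.1, 133.7]))]
lever_tip []
pawl_tip [(0.65, array([363.7,  -8.8,  -2.2]))]
```

View pics/w3.png

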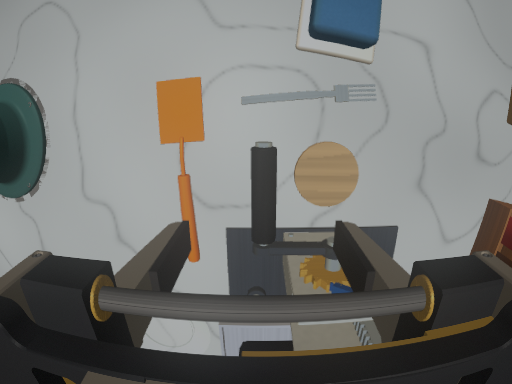

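Handle spans (263,145)–(263,245), centred between the open fingers; descending and gripping.

Run:
```python
from h import *
robot.hold(.1);f0=robot.observe()["contact_force"];np.save("f0.npy",f0);print(f0)
robot.servo_line(W(-75,122,113),feed=120)
o=robot.observe();print(o["t"],lf(o["contact_force"]-f0).round(1))
grip(0.0,30);robot.hold(.2)
o=robot.observe();print(o["t"],o["grip_width"]*92,lf(o["contact_force"]-f0).round(1),lf(o["tcp_pos"]-L0).round(1),o["wrist_torque"].round(2))
```

```text
[ 0.31411102  0.13818263 -0.14492903]
19.5333 [-0.5  0.2  0.8]
20.7667 24.430792889604486 [ 4.3 -0.8 -0.8] [-73.8 122.  113.4] [ 0.08 -1.27  0.01]
```

```bash
cat >> h.py <<'E'
import json,os
def run(S,th,feed=30,verbose=True,k=.35):
    u=np.array([-np.cos(th),np.sin(th)]);c=np.array(S["c"])+75*u
    robot.servo_line(W(c[0],122,c[1]),feed=feed)
    o=robot.observe();f=lf(o["contact_force"]-np.load("f0.npy"));p=lf(o["tcp_pos"]-L0)
    f2=np.array([f[0],f[2]]);fr=f2@u;ft=f2@np.array([np.sin(th),np.cos(th)])
    d=np.array([p[0],p[2]])-np.array(S["c"]);tha=np.arctan2(d[1],-d[0])
    tha=(tha+1.6)%(2*np.pi)-1.6
    S["c"]=(np.array(S["c"])+np.clip(k*fr/3.2,-1.5,1.5)*u).tolist();S["th"]=th;json.dump(S,open("S.json","w"))
    if verbose:print(f"t{o['t']:.2f} th{th:.3f} act{tha:.3f} fr{fr:.1f} ft{ft:.1f} fy{f[1]:.1f} c{np.round(S['c'],1)} g{o['grip_width']*92:.1f}")
    return ft,tha,fr
E
python3 - <<'E'
from h import *
S=dict(c=[1.2,116.],th=-.035)
for d in (0,-.03,-.06,-.09,-.12,-.14): run(S,-.035+d)
robot.hold(.3);run(S,S["th"])
look("wrist","w4",["pawl_tip","lever_tip","handle"]);look("scene","s4",["pawl_tip","lever_tip"])
for n in("s4",):
  im=cv2.imread("pics/s4.png");cv2.imwrite("pics/s4z.png",cv2.resize(im[150:250,170:290],None,fx=5,fy=5,interpolation=2))
E
```

```text
t21.02 th-0.035 act-0.035 fr-2.7 ft-1.4 fy-0.4 c[  1.5 116. ] g24.1
t21.27 th-0.065 act-0.062 fr-0.5 ft5.2 fy-0.2 c[  1.5 116. ] g24.3
t21.52 th-0.095 act-0.090 fr-0.0 ft6.4 fy-0.3 c[  1.5 116. ] g24.1
t21.77 th-0.125 act-0.120 fr-0.9 ft7.0 fy0.7 c[  1.6 116. ] g24.1
t22.02 th-0.155 act-0.150 fr-0.3 ft7.0 fy0.3 c[  1.7 116. ] g24.0
t22.27 th-0.175 act-0.170 fr-0.7 ft6.7 fy1.1 c[  1.7 116. ] g24.4
t22.82 th-0.175 act-0.169 fr-1.2 ft7.2 fy-0.1 c[  1.9 116.1] g24.5
pawl_tip []
lever_tip []
handle [(0.81, array([473.5,  15.1, 123.5]))]
pawl_tip [(0.38, array([549.1, -56.3, 179.8]))]
lever_tip [(0.45, array([601.2, -31.1, 247.2]))]
```

View pics/s4z.png

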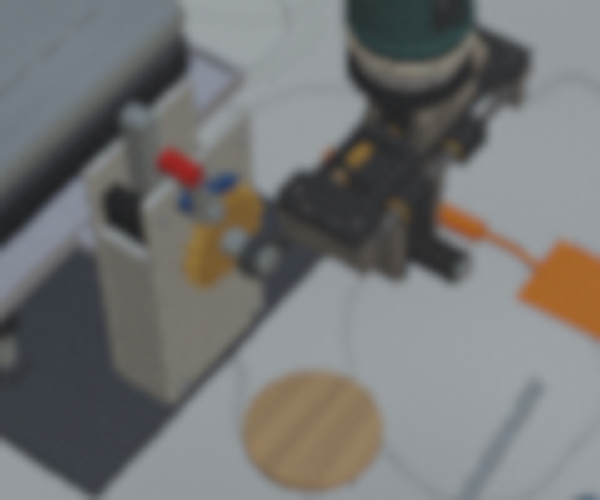

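View pics/w4.png

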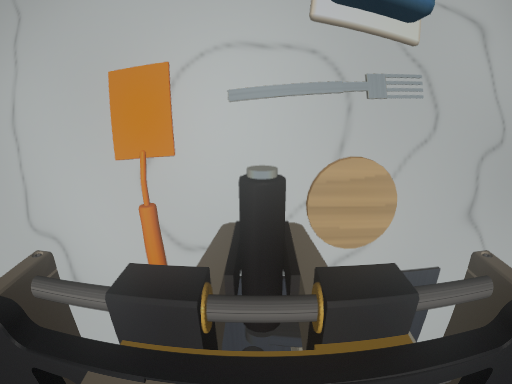

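Run:
```python
from h import *
S=json.load(open("S.json"))
for th in (1.5,3.,3.9): print(kin.ik(W(S["c"][0]-75*np.cos(th),122,S["c"][1]+75*np.sin(th)),rv(yaw)))
th=S["th"];low=0
while th<2.1:
    th+=.08; ft,_,fr=run(S,th,feed=35,k=.5)
    low=low+1 if ft<2.5 else 0
    if low>=2 or abs(fr)>12 or abs(ft)>14: print("STOP");break
```

```text
[ 0.39710318  0.40029661 -0.6445075   1.85613773  0.28605724  0.97863686
 -0.20305562]
[ 0.28699734  0.59916046 -0.57057297  1.71537112  0.38633069  0.94142176
 -0.26736734]
[ 0.27407448  0.651888   -0.53974551  1.79801619  0.44293413  0.81462687
 -0.31705115]
t23.49 th-0.095 act-0.087 fr0.1 ft7.8 fy0.2 c[  1.9 116.1] g24.2
t23.82 th-0.015 act-0.007 fr0.7 ft8.3 fy-0.3 c[  1.8 116.1] g24.1
t24.14 th0.065 act0.073 fr1.1 ft7.5 fy-0.1 c[  1.6 116.1] g24.4
t24.47 th0.145 act0.155 fr1.5 ft7.4 fy0.8 c[  1.4 116.1] g24.4
t24.79 th0.225 act0.237 fr1.7 ft7.1 fy-0.4 c[  1.1 116.2] g23.8
t25.12 th0.305 act0.322 fr1.4 ft8.0 fy-0.5 c[  0.9 116.2] g24.1
t25.44 th0.385 act0.407 fr1.7 ft7.6 fy0.4 c[  0.6 116.3] g24.1
t25.77 th0.465 act0.493 fr0.3 ft8.0 fy-0.3 c[  0.6 116.4] g23.8
t26.09 th0.545 act0.577 fr-0.5 ft7.4 fy0.2 c[  0.7 116.3] g24.2
t26.42 th0.625 act0.659 fr-0.4 ft7.6 fy-0.2 c[  0.7 116.3] g23.9
t26.74 th0.705 act0.741 fr-1.5 ft8.8 fy-0.6 c[  0.9 116.1] g24.4
t27.07 th0.785 act0.821 fr0.7 ft8.7 fy-0.7 c[  0.8 116.2] g24.5
t27.39 th0.865 act0.906 fr-0.8 ft8.5 fy0.5 c[  0.9 116.1] g24.4
t27.
[... 324 characters left out ...]
4 th1.345 act1.382 fr-1.1 ft9.0 fy-1.1 c[  1.2 115.4] g24.3
t29.67 th1.425 act1.461 fr-0.5 ft8.2 fy-0.6 c[  1.3 115.3] g24.1
t29.99 th1.505 act1.539 fr0.4 ft8.5 fy-0.2 c[  1.3 115.3] g23.9
t30.32 th1.585 act1.615 fr-0.3 ft7.9 fy-0.8 c[  1.3 115.3] g24.2
t30.64 th1.665 act1.693 fr-0.4 ft8.6 fy-0.2 c[  1.2 115.2] g24.0
t30.97 th1.745 act1.772 fr-0.0 ft7.9 fy0.4 c[  1.2 115.2] g24.3
t31.29 th1.825 act1.850 fr0.3 ft8.2 fy0.8 c[  1.3 115.3] g23.9
t31.62 th1.905 act1.928 fr0.0 ft9.0 fy-0.4 c[  1.3 115.3] g24.2
t31.94 th1.985 act2.007 fr1.2 ft8.5 fy-0.8 c[  1.3 115.5] g23.9
t32.27 th2.065 act2.084 fr0.7 ft8.6 fy0.4 c[  1.4 115.6] g24.2
t32.59 th2.145 act2.163 fr1.1 ft8.3 fy-0.9 c[  1.5 115.7] g24.2
```

Run:
```python
from h import *
S=json.load(open("S.json"));th=S["th"]
while th<4.05:
    th+=.03; ft,a,fr=run(S,th,feed=30,k=.5,verbose=False)
    if ft<7 or abs(fr)>5: print(round(th,3),round(a,3),round(ft,1),round(fr,1))
    if ft<1 or abs(fr)>12: break
robot.hold(.3);run(S,th,k=0);run(S,th,k=0)
```

```text
2.355 2.36 5.5 1.3
2.385 2.385 2.3 0.0
2.415 2.413 1.8 0.2
2.445 2.442 -1.3 -2.0
t35.64 th2.445 act2.443 fr-2.0 ft-2.2 fy-0.9 c[  1.8 116.2] g24.3
t35.89 th2.445 act2.444 fr-2.8 ft-1.2 fy-2.4 c[  1.8 116.2] g24.2
```

Run:
```python
from h import *
S=json.load(open("S.json"))
run(S,2.43,k=0);robot.hold(.2);run(S,2.43,k=0)
look("scene","s5",["tray","pawl_tip","lever_tip"]);look("top","t5",["tray"])
grip(1.0);robot.hold(.2)
o=robot.observe();print(o["t"],lf(o["contact_force"]-np.load("f0.npy")),o["grip_width"])
robot.servo_line(o["tcp_pos"]+130*ez,feed=120)
robot.hold(.3);look("wrist","w5",["handle","pawl_tip","lever_tip"]);look("scene","s6",["tray","handle","pawl_tip","lever_tip"])
print(W(1.8-75*np.cos(2.43),118,135+75*np.sin(2.43)),robot.observe()["t"])
im=cv2.imread("pics/s6.png");cv2.imwrite("pics/s6z.png",cv2.resize(im[110:260,90:290],None,fx=4,fy=4,interpolation=2))
```

```text
t36.14 th2.430 act2.430 fr-1.9 ft-0.7 fy-1.7 c[  1.8 116.2] g24.1
t36.59 th2.430 act2.430 fr-4.2 ft-0.1 fy-2.4 c[  1.8 116.2] g24.5
tray [(0.77, array([ 603.5, -270.4,   62.9]))]
pawl_tip []
lever_tip [(0.59, array([571.1, -90.1,  -1.1])), (0.52, array([603.1, -31.5, 249.8]))]
tray [(0.62, array([ 607. , -268.3,   66.3]))]
38.1667 [-0.98264564 -0.00639418 -0.18762523] 0.9964426797973254
handle [(0.8, array([602.8,  36.6, 184.3]))]
pawl_tip [(0.59, array([549.3, -59.6, 179. ])), (0.45, array([599.4,  37.9, 183.9]))]
lever_tip [(0.64, array([602.3, -36.5, 245.5]))]
tray [(0.66, array([ 601.5, -271.1,   66.4]))]
handle [(0.72, array([605.2,  37.9, 184.6]))]
pawl_tip []
lever_tip []
[604.04331942  39.13711979 183.97805637] 40.15
```

View pics/s6z.png

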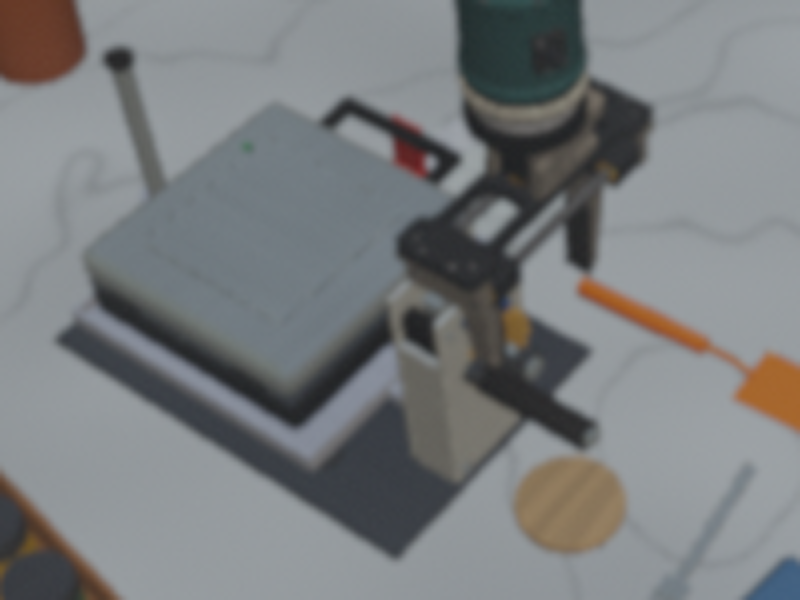

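View pics/w5.png

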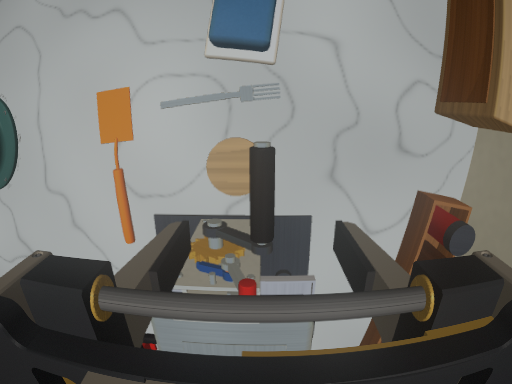

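The tray is down at about 63–66 mm. The handle stayed where I released it (263,190 in the wrist view), the lever is over and the blue pawl is clear of the wheel. The gripper touches nothing, so I'm handing in.

Run:
```python
from h import *
robot.job_done()
```

```text
the job is handed in; nothing more can be done
```

The tray is down on its buffers, with the lever in release and the pawl out of the wheel. I handed the job in at about 40 s of the 69 s; it reported no verdict.

- **Lever:** I pushed the red lever to its release stop. The push took about 3–4 N, rising to 13 N when it hit the stop.
- **Pawl:** I gripped the handle and wound up about 0.135 rad. The crank took roughly 7 N of load, and the pawl tip was then seen at about 180 mm, so it had sprung out.
- **Lowering:** I eased the crank down about 2.46 rad. The load held at about 8 N, then faded to about zero over the last 6 mm or so of handle travel, which is the tray settling on its buffers. It overshot slightly (about −1.5 N on the crank), so I backed off a little before opening the gripper.

**Last checks:**
- The tray underside read 63–66 mm.
- The handle stayed where I released it.
- The lever tip was at release and the pawl tip at 179 mm in the wrist view. In the last scene-camera picture, both the lever tip and the pawl tip went undetected.
- I only looked over the things on the ledge in the final pictures; none appeared moved, but I did not re-measure them.

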